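# Cross the polarisers of a glass strain viewer

## Robot

A 7-joint arm with a two-finger parallel gripper is mounted at the origin on a cart in front of the work surface, level with it; the furniture and walls round the work are solid. World frame = base frame: x ahead of the robot, y to its left, z up, the work surface at z = 0. Lengths are in mm, angles in rad, forces in N, time in s.
With the tool pointing down it reaches from about 400 to 875 mm from the base axis. Payload 4.4 kg.
Tool frame: the origin (TCP) lies between the finger pads; the fingertips stand 11 mm ahead of it and the grasp point (between the pads) lies 8 mm behind it; y points along the fingers, x is the direction in which the jaws open and shut, and the axes are right-handed (so a half turn about y gives the same grasp; the last joint's range is limited). The gripper opens to 85 mm and grips with 20 to 120 N. Pads are 22 mm wide; open, the fingers measure 114 mm over their backs; the gripper's body (76 mm by 85 mm) begins 54 mm behind the grasp point. The pads swing forward as they close: fully open they stand 13 mm farther back than shut.
Start: joints at [1.127, 0.628, 0.038, 1.517, -0.027, 0.996, -0.02], TCP at [239.797, -604.165, 242.313] pointing down, gripper open.
Joint ranges: [-3.06, 3.06], [-0.37, 2.12], [-1.25, 1.32], [0.18, 2.47], [-1.1, 4.24], [0.23, 1.98], [-2.94, 2.94]. Speed limits (rad/s): [2.57, 2.57, 3.14, 3.14, 3.14, 3.14, 3.14].

## Interface

Orientations are given as [roll, pitch, yaw] about the fixed x, y, z axes, in that order (R = Rz(yaw) Ry(pitch) Rx(roll)).
In Python, from cell import * gives the robot as it stands.
- The arm moves only by the shell command python3 -m jog 'ROWS'. ROWS is JSON, a list of rows, each an object of numbers: "x", "y", "z": the shift along the tool's x, y, z in mm; "ax", "ay", "az": the turn, a rotation vector about the tool's x, y, z in rad; "grip": the finger opening in mm, from 0 to 85.4. In form: [{"x": .., "y": .., "z": .., "ax": .., "ay": .., "az": .., "grip": ..}, ...]. A call has 1 to 5 rows; each row is the pose to reach, as a shift and turn from the pose commanded when the call began, along the tool's axes at that moment; what a row does not reach only later rows make up. A row lasts 1/10 s, in which the tool goes at most 50 mm and 8.59 degrees, less where a joint would pass 70% of its speed; a pose out of reach is approached as far as the arm can. A call with a gripper value outside its range is refused whole. The fingers move at their own pace and stop on an object; the grip force is fixed at half the most. Time passes only in rows, so rows that repeat a pose let the fingers close. It gives the time, the measured TCP pose, the force and the opening at its end, in the units of the state.
- read_state(): the state, without advancing time (a new reading comes with each control period).
- get_image(name): name is "scene" or "top"; returns a dict with "color" (480x640x3 uint8, red, green, blue), "vfov" (degrees; the focal length in pixels is half the picture's height over the tangent of half this angle, whatever the lens; pixels are square), "cx", "cy" (the principal point, pixels), "camera_from_world" (4x4, takes a point from world to camera coordinates). Camera axes: x right, y down, z forward; pixel columns grow to the right and rows downward; lengths in mm; the calibration is good to about 2 mm. A picture is of the moment at which its call begins. There is no depth.
- finish_job(): hands the job in, once; it reports no verdict.
The state is a dict: "clock": time; "qpos": joint angles; "qd": joint speeds; "tau": joint torques, N m; "eef_pos": TCP position; "tool_rot": TCP orientation; "force": force on the tool from outside, world axes, zero at the start; "torque": the same for the moment, N m; "width": finger opening in mm.
Only numpy, scipy, OpenCV 4.12 (cv2) and the standard library are available. Lean on these libraries where they do the work, as an engineer would, in place of code of your own. Each camera call takes 0.05 s, during which the arm holds its last target.

## Task

The round strain viewer on the bench has two rings, each with a lever that ends in an upright post. With the fingertips, gently push each lever round its arc, without gripping it, until it stands over the long mark of the scale on its own side (left lever to the left long mark, right lever to the right one). Do not shift or lift the viewer, leave the glass bottle standing on its window, and leave the other things on the bench alone.

Things in the scene. Friction and masses are not known exactly. Their poses are not given: they have to be found in the camera images.
- stand: strain viewer: round base, 184 mm in diameter, top 22 mm above the bench, 2.5 kg, not fastened. Origin on the rings' axis at bench height; x points away from the robot (within 0.25 rad), y left through the left long mark; the right long mark is at -y. On it two stacked rings (128 and 108 mm in diameter, top 37.5 mm) round a fixed glass window, 80 mm in diameter, top 40 mm above the bench.
- left_lever (a joint): left lever, turns with the upper ring about the vertical axis through the base's centre. Rad: 0 = on its long mark, positive = counter-clockwise seen from above; starts at 0.45 to 0.95 (toward the robot). Travel -0.9 to 1.2; stays where left (friction, about 1.5 N at the post moves it). Flat arm 7 mm wide, 34 mm above the bench, ending in an upright post.
- left_post (a point): centre of the upright round post at the end of the left lever: 12 mm in diameter, standing free from about 40 mm to its top at 72 mm above the bench; this point is 55 mm above the bench and 105 mm from the axis of the rings, outside the rim of the base. Turns with the lever.
- left_mark (a point): outer end of the long black mark of the left scale, on the rim of the base top (88 mm from the axis, 22.5 mm above the bench). The mark runs radially, 20 mm long and 5 mm wide, and goes on down the side of the base; the other marks, 10 degrees apart, are short and thin (6 mm).
- right_lever (a joint): right lever, turns with the lower ring about the vertical axis through the base's centre. Rad: 0 = on its long mark, positive = counter-clockwise seen from above; starts at 0.4 to 0.85 (away from the robot). Travel -0.9 to 1.2; stays where left (friction, about 1.5 N at the post moves it). Flat arm 7 mm wide, 27 mm above the bench, ending in an upright post.
- right_post (a point): centre of the upright round post at the end of the right lever: 12 mm in diameter, standing free from about 40 mm to its top at 72 mm above the bench; this point is 55 mm above the bench and 105 mm from the axis of the rings, outside the rim of the base. Turns with the lever.
- right_mark (a point): outer end of the long black mark of the right scale, on the rim of the base top (88 mm from the axis, 22.5 mm above the bench). The mark runs radially, 20 mm long and 5 mm wide, and goes on down the side of the base; the other marks, 10 degrees apart, are short and thin (6 mm).
- sample: open glass weighing bottle, 36 mm wide, 52 mm high, standing loose at the centre of the viewer's window (its top about 92 mm above the bench); origin at the centre of its underside. Must stay standing there.
- crucible: white porcelain crucible, 41 mm wide, 32 mm high, standing on the bench to the right of the strain viewer; origin at the centre of its underside. Leave alone.
- tape_roll: roll of tape lying flat, 68 mm wide, 18 mm high, right of the strain viewer; origin at the centre of its underside. Leave alone.
- dropper: brown dropper bottle with black bulb, 37 mm wide, 96 mm high, left of the strain viewer; origin at the centre of its underside. Leave alone.
- stopper: red-brown rubber stopper, 25 mm wide, 24 mm high, left of the strain viewer; origin at the centre of its underside. Leave alone.
Not all that is in view belongs to the job. What is shaped like the sample but blue or red is not meant.

How it is judged (in metres and radians):
At the end, for the whole second after the job is handed in: Both levers rest within 0.07 rad (4 degrees, 7 mm at the post) of their long marks; the viewer is within 20 mm of where it stood and flat, the glass bottle stands upright on the window within 25 mm of its centre, and the other things are within 20 mm of where they stood (value of joint left_lever between -0.07 and 0.07 rad and velocity of joint left_lever between -0.02 and 0.02 rad/s and value of joint right_lever between -0.07 and 0.07 rad and velocity of joint right_lever between -0.02 and 0.02 rad/s and distance of each of stand, crucible, tape_roll, dropper, stopper from where it was at the start of the episode below 0.02 m and angle between stand's own z axis and vertical below 0.03 rad and horizontal distance between sample and stand below 0.025 m and angle between sample's own z axis and vertical below 0.1 rad and height (world z) of sample below 0.05 m); the robot touches nothing.
It fails at once if a lever is gripped or pushed hard (over 18 N) (contact force between the fingers and left_lever above 18 N or contact force between the fingers and right_lever above 18 N).
It fails at once if the viewer is shifted by more than 20 mm, lifted or tipped (distance of stand from where it was at the start of the episode above 0.02 m or height (world z) of stand above 0.006 m or angle between stand's own z axis and vertical above 0.06 rad).
It fails at once if the glass bottle is pushed from the middle of the window, lifted or tipped (horizontal distance between sample and stand above 0.025 m or height (world z) of sample above 0.05 m or angle between sample's own z axis and vertical above 0.25 rad).
It fails at once if another thing on the bench is moved by more than 20 mm (distance of any of crucible, tape_roll, dropper, stopper from where it was at the start of the episode above 0.02 m).
It also fails if it takes over 48 s, if anything falls off the work surface, if the arm or the gripper's body presses on something with over 40 N, if the wrist force passes 120 N, or if a joint passes its speed limit or range.

## Working session

There is one attempt and no reset: what is moved stays moved. The work goes in short steps, Python scripts to look and compute and a shell command to move; the robot and the scene stay as the last step left them, time stands still between calls to the robot, and variables do not carry over. Pictures are saved under pics/ and viewed, and the job is handed in when it is done.

```bash
ls; mkdir -p pics; cat > h.py <<'E'
from cell import *
import numpy as np, cv2
def snap(name,fn):
    im=get_image(name); cv2.imwrite('pics/'+fn,im['color'][:,:,::-1])
    np.savez('pics/'+fn[:-4]+'.npz',**{k:np.array(v) for k,v in im.items()})
    return im
def K(im):
    H=im['color'].shape[0]; f=H/2/np.tan(np.radians(float(im['vfov']))/2); return f,float(im['cx']),float(im['cy'])
def proj(im,p):
    f,cx,cy=K(im); T=np.array(im['camera_from_world']); c=T[:3,:3]@np.array(p,float)+T[:3,3]; return np.array([cx+f*c[0]/c[2],cy+f*c[1]/c[2]])
def onz(im,uv,z):
    f,cx,cy=K(im); T=np.array(im['camera_from_world']); R=T[:3,:3]; o=-R.T@T[:3,3]
    d=R.T@np.array([(uv[0]-cx)/f,(uv[1]-cy)/f,1]); return o+d*(z-o[2])/d[2]
E
python3 - <<'E'
from h import *
a=snap('scene','s0.png');b=snap('top','t0.png')
for im in(a,b):
    T=np.array(im['camera_from_world']);print(K(im),-T[:3,:3].T@T[:3,3], T[:3,:3].round(2).tolist())
print(read_state())
E
```

```text
pics
(np.float64(448.3831339531661), 317.0184840135856, 240.0995372274997) [-89.99550072 443.56003084 523.7037407 ] [[-0.6, -0.8, -0.02], [-0.4, 0.33, -0.86], [0.69, -0.51, -0.51]]
(np.float64(595.1230543759091), 320.08454125288483, 247.85252676551605) [ 332.02223046   28.5621201  1266.65657867] [[0.0, -1.0, 0.01], [-0.99, -0.0, -0.13], [0.13, -0.01, -0.99]]
{'clock': 0.1, 'qpos': array([ 1.1271473 ,  0.62928592,  0.03846726,  1.51826201, -0.02700652,
        0.99631558, -0.02002042]), 'qd': array([-2.99317872e-04, -1.70111401e-03,  5.88267660e-05, -2.04248658e-03,
       -1.09687493e-03,  3.04555194e-04,  4.61105786e-04]), 'tau': array([ 3.30306706e-03, -5.64533830e+01,  1.23095546e+00, -1.93968809e+01,
        1.14188841e-02,  5.46344629e-03,  1.71262684e-06]), 'eef_pos': array([ 239.61580604, -603.63420255,  241.46244409]), 'tool_rot': array([-1.57082362,  0.00175204, -1.19298936]), 'force': array([0.19513969, 0.36653187, 0.25766632]), 'torque': array([0.00178604, 0.0305825 , 0.01223994]), 'width': 85.31252647389884}
```

View pics/s0.png

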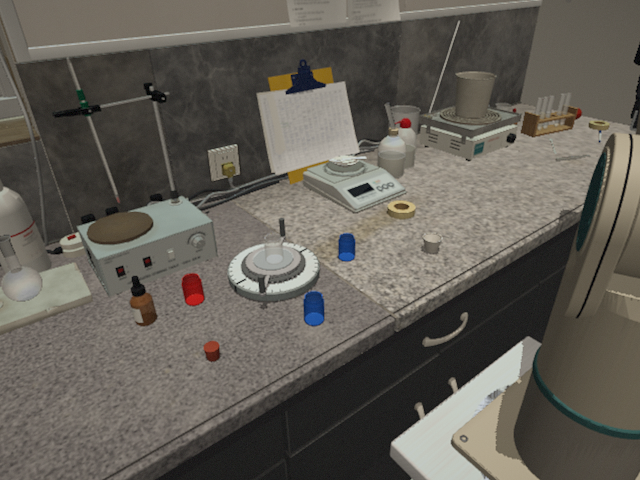

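View pics/t0.png

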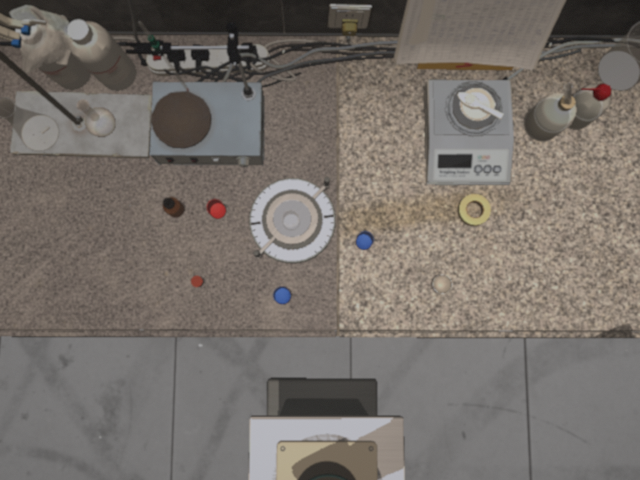

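```bash
python3 - <<'E'
import cv2
a=cv2.imread('pics/t0.png')[170:270,240:345]; cv2.imwrite('pics/t0c.png',cv2.resize(a,None,fx=6,fy=6,interpolation=cv2.INTER_CUBIC)[:600])
a=cv2.imread('pics/s0.png')[210:310,220:330]; cv2.imwrite('pics/s0c.png',cv2.resize(a,None,fx=6,fy=6,interpolation=cv2.INTER_CUBIC)[:600])
E
```

```text
(no output)
```

View pics/t0c.png

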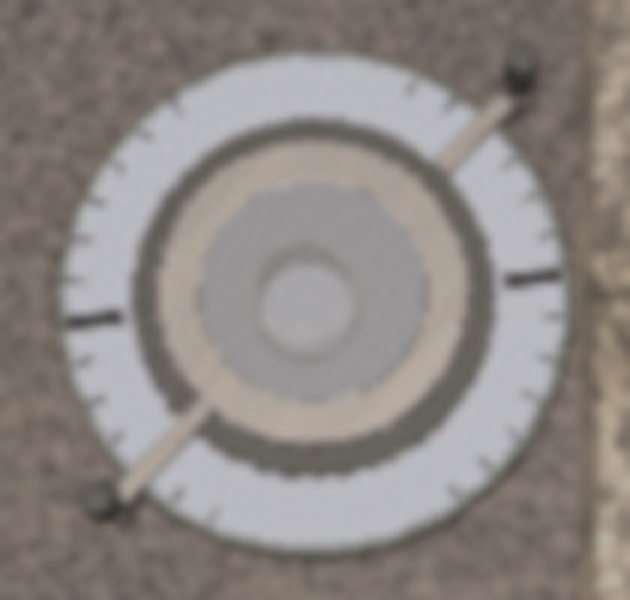

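View pics/s0c.png

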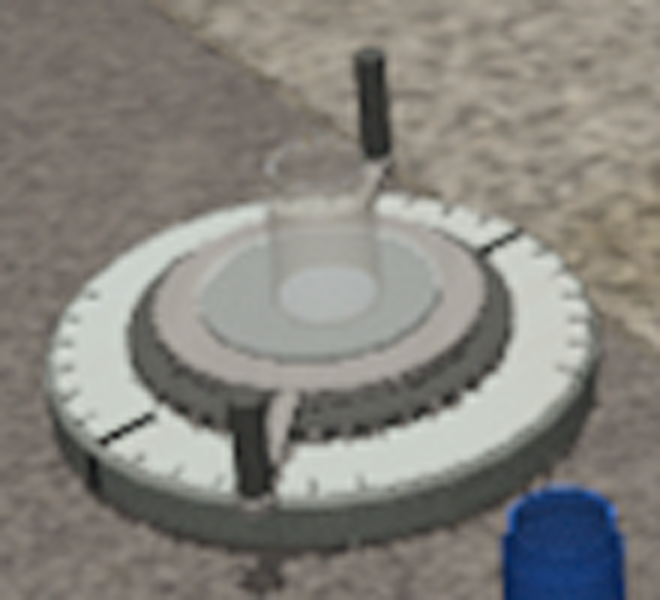

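The top crop shows the viewer. The left long mark's outer end is at crop (64,323), full image (250.7,223.8), and the right one's is at (560,274), full (333.3,215.7). The left post is at (101,500), full (256.8,253.3), and the right post top is at (521,60), full (326.8,180). The bottle is at about (291,221).

Candidates for the sample are clear glass at top (291,221) on the window (the right one), blue at (364,241) and (283,296), and red at (218,210). The levers have only one post each.

```bash
python3 - <<'E'
from h import *
im=dict(np.load('pics/t0.npz')); s=dict(np.load('pics/s0.npz'))
t=lambda u,v:(240+u/6,170+v/6)
sc=lambda u,v:(220+u/6,210+v/6)
L=onz(im,t(64,323),22.5);R=onz(im,t(560,274),22.5);print('marks',L,R,np.linalg.norm(L-R))
c=(L+R)/2; y=(L-R)/np.linalg.norm(L-R); print('center',c,'yaw',np.arctan2(-y[0],y[1]))
L2=onz(s,sc(97,443),22.5);R2=onz(s,sc(520,230),22.5);print('scene',L2,R2,np.linalg.norm(L2-R2),(L2+R2)/2)
for n,q in(('l',t(97,497)),('r',t(521,56))):
    p=onz(im,q,72); d=(p-c)[:2];print(n,p,np.hypot(*d),np.arctan2(d[1],d[0]))
for n,q in(('l',sc(250,400)),('r',sc(370,50))):
    p=onz(s,q,72); d=(p-c)[:2];print(n,p,np.hypot(*d),np.arctan2(d[1],d[0]))
# others
for n,q,z in(('dropper',(173,207),90),('red',(218,210),30),('stopper',(197,281),24),('blue1',(364,241),30),('blue2',(283,296),30),('tape',(475,209),18),('cruc',(441,284),32),('balance lower right',(512,186),50),('hotplate rb',(262,164),80)):
    print(n,onz(im,q,z).round())
print(proj(im,[332,-7,0]))
E
```

```text
marks [550.93599251 161.70276147  22.5       ] [569.42642097 -13.47438515  22.5       ] 176.15030129107535
center [560.18120674  74.11418816  22.5       ] yaw 0.10516334235358234
scene [553.40473379 160.38177223  22.5       ] [571.42195302 -17.37915696  22.5       ] 178.67167691790718 [562.41334341  71.50130764  22.5       ]
l [482.82145308 144.20294615  72.        ] 104.38853137557417 2.405466677374426
r [635.92677357   1.57608104  72.        ] 104.87691775906596 -0.7637709705734861
l [480.44619513 143.5792784   72.        ] 105.7500394244433 2.4249192935685158
r [638.56679041  -2.03643493  72.        ] 109.28502699062423 -0.770936796556319
dropper [573. 311.  90.]
red [579. 230.  30.]
stopper [429. 271.  24.]
blue1 [514. -78.  30.]
blue2 [398.  91.  30.]
tape [ 586. -317.   18.]
cruc [ 424. -237.   32.]
balance lower right [ 629. -388.   50.]
hotplate rb [665. 135.  80.]
[329.91139321 328.35903747]
```

```bash
cat >> h.py <<'E'
from scipy.spatial.transform import Rotation as Ro
def tool(): 
    s=read_state(); return Ro.from_euler('xyz',s['tool_rot']).as_matrix(),np.array(s['eef_pos'])
def go(*pts):
    R,p=tool()
    print('pos',p.round(1),'zdir yaw',np.arctan2(R[1,2],R[0,2]).round(3),'R',R.round(3).tolist())
    for q in pts: print(q,'-> xyz',(R.T@(np.array(q,float)-p)).round(1))
E
python3 - <<'E'
from h import *
go([480,-350,220],[451,128.5,200],[451,128.5,56])
E
```

```text
pos [ 239.6 -603.6  241.5] zdir yaw 0.378 R [[0.369, -0.001, 0.929], [-0.929, 0.002, 0.369], [-0.002, -1.0, -0.0]]
[480, -350, 220] -> xyz [-147.    21.7  317. ]
[451, 128.5, 200] -> xyz [-602.5   42.5  466.5]
[451, 128.5, 56] -> xyz [-602.2  186.5  466.6]
```

```bash
python3 -m jog '[{"x":-147,"y":20,"z":317,"ay":-0.085,"grip":0},{"x":-147,"y":20,"z":317,"ay":-0.085,"grip":0},{"x":-147,"y":20,"z":317,"ay":-0.085,"grip":0},{"x":-147,"y":20,"z":317,"ay":-0.085,"grip":0},{"x":-147,"y":20,"z":317,"ay":-0.085,"grip":0}]'
python3 - <<'E'
from h import *
go([480,-350,220],[451,128.5,200],[451,128.5,56])
E
```

```text
pos [ 239.6 -603.6  241.5] zdir yaw 0.378 R [[0.369, -0.001, 0.929], [-0.929, 0.002, 0.369], [-0.002, -1.0, -0.0]]
[480, -350, 220] -> xyz [-147.    21.7  317. ]
[451, 128.5, 200] -> xyz [-602.5   42.5  466.5]
[451, 128.5, 56] -> xyz [-602.2  186.5  466.6]$[0]: bad value
```

```bash
python3 -m jog '[{"x":-147,"y":20,"z":317,"ax":0,"ay":-0.085,"az":0,"grip":0},{"x":-147,"y":20,"z":317,"ax":0,"ay":-0.085,"az":0,"grip":0},{"x":-147,"y":20,"z":317,"ax":0,"ay":-0.085,"az":0,"grip":0},{"x":-147,"y":20,"z":317,"ax":0,"ay":-0.085,"az":0,"grip":0},{"x":-147,"y":20,"z":317,"ax":0,"ay":-0.085,"az":0,"grip":0}]'
python3 - <<'E'
from h import *
go([480,-350,220],[451,128.5,200],[451,128.5,56])
E
```

```text
clock: 0.6
eef_pos: [412.5, -421.3, 227.7]
tool_rot: [-1.571, 0.001, -1.108]
force: [0.8, -0.5, -0.0]
width: 12.4
pos [ 412.5 -421.3  227.7] zdir yaw 0.463 R [[0.446, -0.0, 0.895], [-0.895, 0.0, 0.446], [-0.001, -1.0, -0.0]]
[480, -350, 220] -> xyz [-33.7   7.7  92.3]
[451, 128.5, 200] -> xyz [-474.8   27.9  279.8]
[451, 128.5, 56] -> xyz [-474.8  171.9  279.8]
```

```bash
python3 -m jog '[{"x":-475,"y":28,"z":280,"ax":0,"ay":0,"az":0,"grip":0},{"x":-475,"y":28,"z":280,"ax":0,"ay":0,"az":0,"grip":0},{"x":-475,"y":28,"z":280,"ax":0,"ay":0,"az":0,"grip":0},{"x":-475,"y":28,"z":280,"ax":0,"ay":0,"az":0,"grip":0},{"x":-475,"y":28,"z":280,"ax":0,"ay":0,"az":0,"grip":0}]'
python3 - <<'E'
from h import *
go([451,128.5,200],[451,128.5,56]);print(read_state()['qpos'].round(2))
E
```

```text
clock: 1.1
eef_pos: [428.6, -172.0, 215.2]
tool_rot: [-1.571, 0.0, -1.108]
force: [0.9, 0.7, 0.4]
width: -0.2
pos [ 428.6 -172.   215.2] zdir yaw 0.462 R [[0.446, -0.0, 0.895], [-0.895, 0.0, 0.446], [-0.0, -1.0, 0.0]]
[451, 128.5, 200] -> xyz [-258.9   15.2  154.1]
[451, 128.5, 56] -> xyz [-258.9  159.2  154.1]
[ 0.32  0.4   0.    2.05 -0.    0.68 -0.79]
```

```bash
python3 -m jog '[{"x":-259,"y":15,"z":154,"ax":0,"ay":0,"az":0,"grip":0},{"x":-259,"y":15,"z":154,"ax":0,"ay":0,"az":0,"grip":0},{"x":-259,"y":15,"z":154,"ax":0,"ay":0,"az":0,"grip":0},{"x":-259,"y":15,"z":154,"ax":0,"ay":0,"az":0,"grip":0},{"x":-259,"y":15,"z":154,"ax":0,"ay":0,"az":0,"grip":0}]'
python3 - <<'E'
from h import *
go([451,128.5,200],[451,128.5,56])
E
```

```text
clock: 1.6
eef_pos: [447.0, 77.0, 202.8]
tool_rot: [-1.571, -0.0, -1.108]
force: [1.8, 0.2, 0.1]
width: 0.2
pos [447.   77.  202.8] zdir yaw 0.463 R [[0.446, -0.0, 0.895], [-0.895, -0.0, 0.446], [0.0, -1.0, -0.0]]
[451, 128.5, 200] -> xyz [-44.3   2.8  26.5]
[451, 128.5, 56] -> xyz [-44.4 146.8  26.6]
```

```bash
python3 -m jog '[{"x":-44,"y":2,"z":26,"ax":0,"ay":0,"az":0,"grip":0},{"x":-44,"y":52,"z":26,"ax":0,"ay":0,"az":0,"grip":0},{"x":-44,"y":100,"z":26,"ax":0,"ay":0,"az":0,"grip":0},{"x":-44,"y":140,"z":26,"ax":0,"ay":0,"az":0,"grip":0},{"x":-44,"y":147,"z":26,"ax":0,"ay":0,"az":0,"grip":0}]'
python3 - <<'E'
from h import *
s=snap('scene','s1.png');t=snap('top','t1.png')
go([451,128.5,56])
a=s['color'][200:320,210:340,::-1]; b=t['color'][170:290,225:355,::-1]
cv2.imwrite('pics/c1.png',cv2.resize(np.hstack([a,b]),None,fx=3,fy=3,interpolation=cv2.INTER_CUBIC))
E
```

```text
clock: 2.1
eef_pos: [447.9, 125.3, 52.2]
tool_rot: [-1.579, 0.001, -1.107]
force: [-1.0, -0.2, 0.7]
width: 0.1
pos [450.2 125.7  55.2] zdir yaw 0.463 R [[0.446, -0.003, 0.895], [-0.895, -0.001, 0.446], [-0.0, -1.0, -0.003]]
[451, 128.5, 56] -> xyz [-2.2 -0.8  2. ]
```

View pics/c1.png

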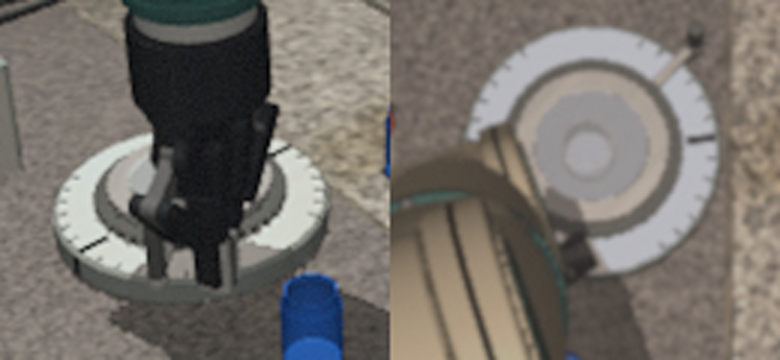

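The fingertips are down at about (208,285) in the left half of crop. The left post stays about 35 mm further along the push, near (157,255), and nothing is touched. The next step is to work out the arc waypoints.

```bash
cat >> h.py <<'E'
C=np.array([561,73.]); YAW=0.105
def arc(side,angs,d):
    R,p=tool(); R0=R; sg=1 if side=='L' else -1
    n=np.array([R[0,2],R[1,2]]); n/=np.linalg.norm(n); n=n*sg
    for a in angs:
        th=sg*np.pi/2+YAW+a
        q=C+105*np.array([np.cos(th),np.sin(th)])-d*n
        w=np.r_[q,56]; print(a,w.round(1),'->',(R.T@(w-p)).round(1))
E
python3 - <<'E'
from h import *
arc('L',[.73,.6,.5,.4,.3,.2,.1,.05,0],17.5); print(read_state()['force'])
E
```

```text
0.73 [467.5 135.7  56. ] -> [-1.2 -0.9 20. ]
0.6 [477.3 145.2  56. ] -> [-5.3 -0.9 33. ]
0.5 [485.6 151.6  56. ] -> [-7.3 -0.9 43.3]
0.4 [494.5 157.1  56. ] -> [-8.3 -0.9 53.7]
0.3 [504.  161.7  56. ] -> [-8.2 -1.  64.2]
0.2 [513.8 165.3  56. ] -> [-7.1 -1.  74.6]
0.1 [524. 168.  56.] -> [-4.9 -1.  84.9]
0.05 [529.1 168.9  56. ] -> [-3.5 -1.1 90. ]
0 [534.3 169.6  56. ] -> [-1.8 -1.1 94.9]
[-0.06917206  0.41446938 -0.10989166]
```

```bash
python3 -m jog '[{"x":0,"y":-1,"z":7,"ax":0,"ay":0,"az":0,"grip":0},{"x":-0.5,"y":-1,"z":13,"ax":0,"ay":0,"az":0,"grip":0},{"x":-1,"y":-1,"z":17,"ax":0,"ay":0,"az":0,"grip":0},{"x":-1.5,"y":-1,"z":21,"ax":0,"ay":0,"az":0,"grip":0},{"x":-3,"y":-1,"z":25,"ax":0,"ay":0,"az":0,"grip":0}]'
python3 - <<'E'
from h import *
arc('L',[.6,.5,.4,.3,.2,.1],17.5); print(read_state()['force'])
E
```

```text
clock: 2.7
eef_pos: [472.0, 139.7, 57.5]
tool_rot: [-1.571, -0.0, -1.108]
force: [-0.2, -0.6, 1.7]
width: 0.1
0.6 [477.3 145.2  56. ] -> [-2.5  1.5  7.2]
0.5 [485.6 151.6  56. ] -> [-4.5  1.5 17.5]
0.4 [494.5 157.1  56. ] -> [-5.5  1.5 27.9]
0.3 [504.  161.7  56. ] -> [-5.4  1.5 38.4]
0.2 [513.8 165.3  56. ] -> [-4.3  1.5 48.9]
0.1 [524. 168.  56.] -> [-2.1  1.5 59.1]
[-0.15029756 -0.60069086  1.6721433 ]
```

```bash
python3 -m jog '[{"x":-1.5,"y":0.5,"z":5,"ax":0,"ay":0,"az":0,"grip":0},{"x":-3,"y":1,"z":10,"ax":0,"ay":0,"az":0,"grip":0},{"x":-4,"y":1,"z":15,"ax":0,"ay":0,"az":0,"grip":0},{"x":-4.5,"y":1,"z":20,"ax":0,"ay":0,"az":0,"grip":0},{"x":-5,"y":1,"z":25,"ax":0,"ay":0,"az":0,"grip":0}]'
python3 - <<'E'
from h import *
s=snap('scene','s2.png');t=snap('top','t2.png')
a=s['color'][200:320,210:340,::-1]; b=t['color'][170:290,225:355,::-1]
cv2.imwrite('pics/c2.png',cv2.resize(np.hstack([a,b]),None,fx=3,fy=3,interpolation=cv2.INTER_CUBIC))
arc('L',[.4,.3,.2,.1],17.5); print(read_state()['force'])
E
```

```text
clock: 3.2
eef_pos: [492.1, 156.0, 55.7]
tool_rot: [-1.571, 0.0, -1.107]
force: [-2.1, 0.8, -0.7]
width: 0.1
0.4 [494.5 157.1  56. ] -> [-0.2 -0.1  1.6]
0.3 [504.  161.7  56. ] -> [-0.1 -0.1 12.1]
0.2 [513.8 165.3  56. ] -> [ 1.1 -0.1 22.5]
0.1 [524. 168.  56.] -> [ 3.2 -0.1 32.8]
[0.50331259 0.2692036  0.03782593]
```

View pics/c2.png

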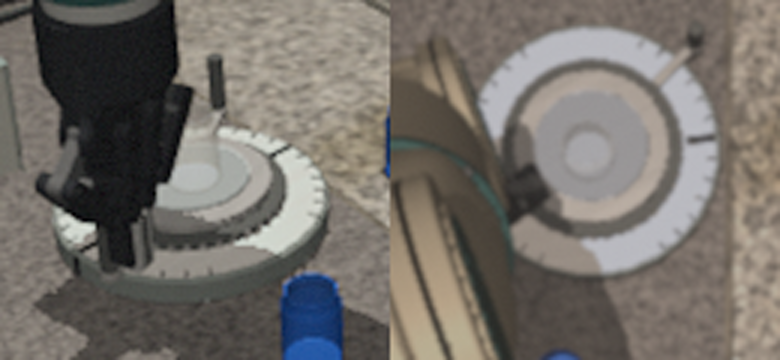

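The fingertips are now at about (125,265). The left arm is gone from its old place (top half, about (590,255)), so it's moving with the tool. The bottle and viewer are unmoved.

```bash
python3 -m jog '[{"x":0,"y":0,"z":5,"ax":0,"ay":0,"az":0,"grip":0},{"x":0,"y":0,"z":10,"ax":0,"ay":0,"az":0,"grip":0},{"x":0,"y":0,"z":15,"ax":0,"ay":0,"az":0,"grip":0},{"x":1,"y":0,"z":20,"ax":0,"ay":0,"az":0,"grip":0},{"x":1.5,"y":0,"z":24,"ax":0,"ay":0,"az":0,"grip":0}]'
python3 - <<'E'
from h import *
s=snap('scene','s3.png');t=snap('top','t3.png')
a=s['color'][200:320,210:340,::-1]; b=t['color'][170:290,225:355,::-1]
cv2.imwrite('pics/c3.png',cv2.resize(np.hstack([a,b]),None,fx=3,fy=3,interpolation=cv2.INTER_CUBIC))
arc('L',[.2,.1,.05],17.5); print(read_state()['force'])
E
```

```text
clock: 3.8
eef_pos: [514.9, 165.0, 55.9]
tool_rot: [-1.57, -0.0, -1.108]
force: [-1.4, 0.8, 0.3]
width: 0.4
0.2 [513.8 165.3  56. ] -> [-1.   0.  -1.5]
0.1 [524. 168.  56.] -> [1.1 0.  8.8]
0.05 [529.1 168.9  56. ] -> [ 2.6  0.1 13.8]
[-0.33062454 -0.51665532 -0.84205689]
```

View pics/c3.png

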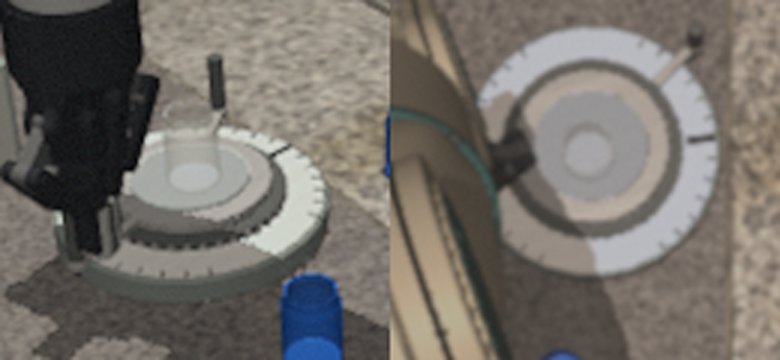

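The fingers sit at about (88,245), just short of the left mark. One more gentle push should bring the lever just short, and then I'll back off to look.

```bash
python3 -m jog '[{"x":0.5,"y":0,"z":4,"ax":0,"ay":0,"az":0,"grip":0},{"x":1,"y":0,"z":8,"ax":0,"ay":0,"az":0,"grip":0},{"x":2,"y":0,"z":11,"ax":0,"ay":0,"az":0,"grip":0},{"x":2,"y":0,"z":12,"ax":0,"ay":0,"az":0,"grip":0},{"x":2,"y":0,"z":12,"ax":0,"ay":0,"az":0,"grip":0}]'
python3 - <<'E'
from h import *
arc('L',[.1,.05],17.5); print(read_state()['force'])
E
python3 -m jog '[{"x":0,"y":0,"z":-20,"ax":0,"ay":0,"az":0,"grip":0},{"x":0,"y":0,"z":-60,"ax":0,"ay":0,"az":0,"grip":0},{"x":0,"y":-50,"z":-60,"ax":0,"ay":0,"az":0,"grip":0},{"x":0,"y":-100,"z":-60,"ax":0,"ay":0,"az":0,"grip":0},{"x":40,"y":-100,"z":-60,"ax":0,"ay":0,"az":0,"grip":0}]'
python3 - <<'E'
from h import *
s=snap('scene','s4.png');t=snap('top','t4.png')
a=s['color'][200:320,210:340,::-1]; b=t['color'][170:290,225:355,::-1]
cv2.imwrite('pics/c4.png',cv2.resize(np.hstack([a,b]),None,fx=3,fy=3,interpolation=cv2.INTER_CUBIC))
E
```

```text
clock: 4.4
eef_pos: [526.4, 168.3, 56.0]
tool_rot: [-1.57, -0.0, -1.108]
force: [0.1, -0.9, 0.5]
width: -0.1
0.1 [524. 168.  56.] -> [-0.8 -0.  -2.4]
0.05 [529.1 168.9  56. ] -> [ 0.7 -0.   2.7]
[ 0.0718371  -0.8637957   0.51615059]
clock: 4.9
eef_pos: [492.7, 112.3, 161.7]
tool_rot: [-1.558, 0.001, -1.098]
force: [1.4, 0.9, 0.4]
width: -0.0
```

View pics/c4.png

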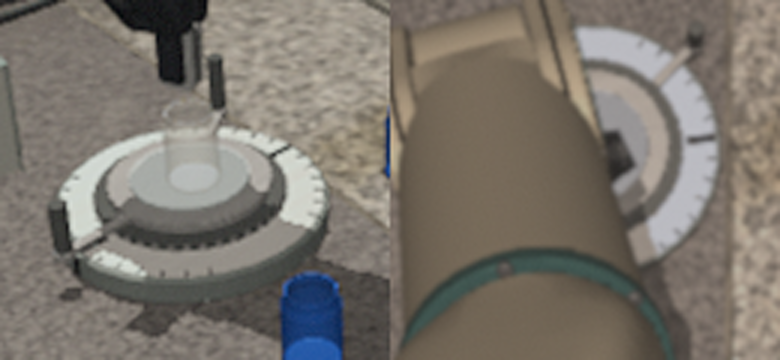

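The left post now stands just beyond the left mark in the scene picture, at crop about (60,225), and the mark's outer end is at about (75,258). I'll measure it in an enlargement.

```bash
python3 - <<'E'
from h import *
a=cv2.imread('pics/s4.png')[255:305,220:270]; cv2.imwrite('pics/c4z.png',cv2.resize(a,None,fx=12,fy=12,interpolation=cv2.INTER_CUBIC))
im=dict(np.load('pics/s4.npz'))
for a in(.15,.1,.05,0,-.05):
    th=np.pi/2+YAW+a; f=lambda r,z:((proj(im,[C[0]+r*np.cos(th),C[1]+r*np.sin(th),z])-[220,255])*12).round()
    print(a,'top',f(105,72),'z40',f(105,40),'mark end',f(88,22.5),f(68,22.5))
E
```

```text
0.15 top [132. 172.] z40 [157. 346.] mark end [252. 384.] [344. 323.]
0.1 top [108. 160.] z40 [134. 333.] mark end [233. 374.] [330. 315.]
0.05 top [ 87. 147.] z40 [113. 320.] mark end [215. 363.] [316. 307.]
0 top [ 66. 133.] z40 [ 93. 306.] mark end [198. 351.] [303. 298.]
-0.05 top [ 48. 119.] z40 [ 75. 291.] mark end [183. 339.] [291. 289.]
```

View pics/c4z.png

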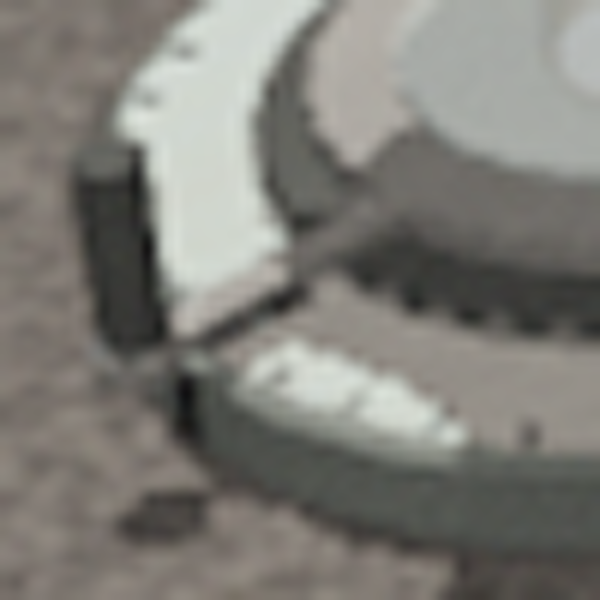

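```bash
python3 - <<'E'
from h import *
go([668,16,170],[668,16,56])
E
```

```text
pos [494.  101.4 158.1] zdir yaw 0.456 R [[0.441, 0.008, 0.898], [-0.898, -0.002, 0.441], [0.005, -1.0, 0.006]]
[668, 16, 170] -> xyz [153.4 -10.4 118.6]
[668, 16, 56] -> xyz [152.8 103.6 117.9]
```

```bash
python3 -m jog '[{"x":155,"y":-10,"z":121,"ax":0,"ay":0,"az":0,"grip":0},{"x":155,"y":-10,"z":121,"ax":0,"ay":0,"az":0,"grip":0},{"x":155,"y":-10,"z":121,"ax":0,"ay":0,"az":0,"grip":0},{"x":155,"y":-10,"z":121,"ax":0,"ay":0,"az":0,"grip":0},{"x":155,"y":-10,"z":121,"ax":0,"ay":0,"az":0,"grip":0}]'
python3 - <<'E'
from h import *
go([668,16,170],[668,16,56])
t=snap('top','t5.png')
b=t['color'][170:270,240:345,::-1]
cv2.imwrite('pics/c5.png',cv2.resize(b,None,fx=6,fy=6,interpolation=cv2.INTER_CUBIC))
for a in(.15,.1,.05,0,-.05):
    th=np.pi/2+YAW+a; f=lambda r,z:((proj(t,[C[0]+r*np.cos(th),C[1]+r*np.sin(th),z])-[240,170])*6).round()
    print(a,'top',f(105,72),'mark end',f(88,22.5))
E
```

```text
clock: 5.5
eef_pos: [673.4, 15.5, 165.8]
tool_rot: [-1.566, -0.006, -1.115]
force: [-0.5, 0.5, -0.0]
width: 0.2
pos [673.4  15.5 165.8] zdir yaw 0.456 R [[0.44, 0.007, 0.898], [-0.898, -0.003, 0.441], [0.006, -1.0, 0.005]]
[668, 16, 170] -> xyz [-2.8 -4.3 -4.6]
[668, 16, 56] -> xyz [ -3.5 109.7  -5.2]
0.15 top [ 10. 345.] mark end [ 73. 357.]
0.1 top [  7. 330.] mark end [ 71. 345.]
0.05 top [  4. 315.] mark end [ 69. 333.]
0 top [  2. 300.] mark end [ 67. 321.]
-0.05 top [  1. 285.] mark end [ 67. 308.]
```

View pics/c5.png

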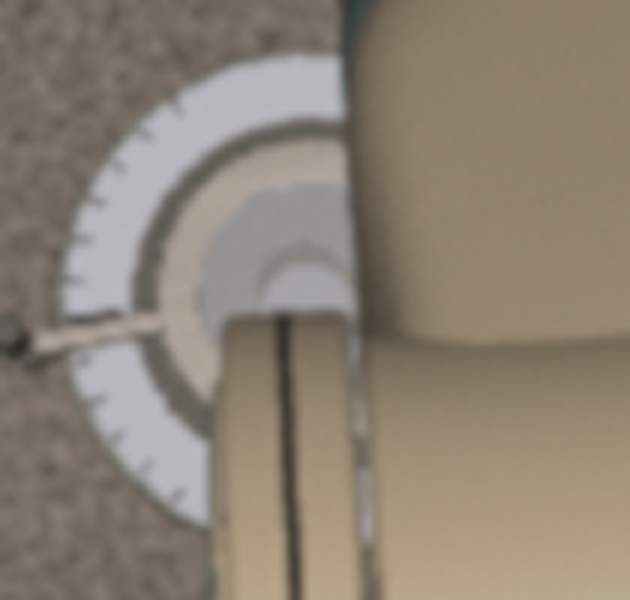

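The top crop shows the left post's top at (13,335), and its arm lies just below the long mark. The model gives about +0.11 rad, so it still needs roughly 11 mm of push, and the effective finger standoff is about 14 mm. I'll do the right lever now and come back to this one.

```bash
python3 -m jog '[{"x":-3,"y":40,"z":-3,"ax":0,"ay":0,"az":0,"grip":0},{"x":-3,"y":80,"z":-3,"ax":0,"ay":0,"az":0,"grip":0},{"x":-3,"y":105,"z":-3,"ax":0,"ay":0,"az":0,"grip":0},{"x":-3,"y":110,"z":-3,"ax":0,"ay":0,"az":0,"grip":0},{"x":-3,"y":110,"z":-3,"ax":0,"ay":0,"az":0,"grip":0}]'
python3 - <<'E'
from h import *
s=snap('scene','s6.png')
a=s['color'][190:310,210:370,::-1]
cv2.imwrite('pics/c6.png',cv2.resize(a,None,fx=4,fy=4,interpolation=cv2.INTER_CUBIC))
arc('R',[.7,.6,.5,.4,.3,.2,.1,.05,0.02],14);print(read_state()['force'])
E
```

```text
clock: 6.05
eef_pos: [662.4, 23.2, 55.3]
tool_rot: [-1.572, 0.001, -1.107]
force: [0.6, -0.0, 0.3]
width: 0.2
0.7 [649.2   6.5  56. ] -> [  8.4   0.7 -20.4]
0.6 [641.6  -0.7  56. ] -> [ 11.4   0.6 -30.4]
0.5 [633.2  -7.1  56. ] -> [ 13.4   0.6 -40.7]
0.4 [624.3 -12.6  56. ] -> [ 14.4   0.6 -51.2]
0.3 [614.9 -17.2  56. ] -> [ 14.3   0.6 -61.7]
0.2 [605.1 -20.9  56. ] -> [ 13.2   0.6 -72.1]
0.1 [594.9 -23.5  56. ] -> [ 11.    0.6 -82.4]
0.05 [589.7 -24.5  56. ] -> [  9.5   0.6 -87.4]
0.02 [586.6 -24.9  56. ] -> [  8.5   0.6 -90.4]
[-0.05933579  0.11261497  0.62674602]
```

View pics/c6.png

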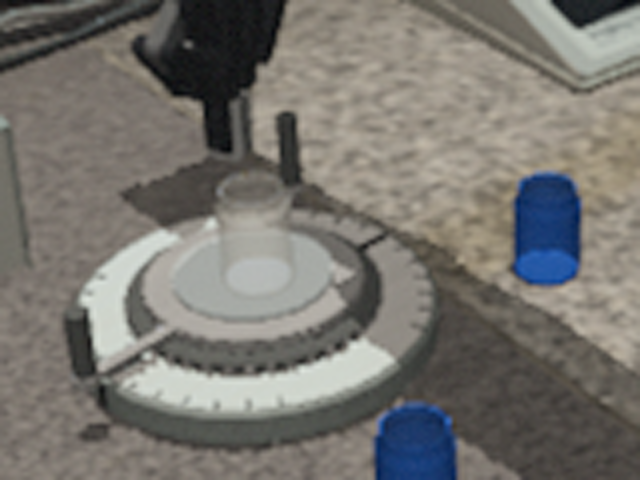

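The fingers are down behind the right post, with tips at about (225,150) and the post at (288,150). There's a clear gap and nothing is touched. Now I'll push along the arc.

```bash
python3 -m jog '[{"x":3,"y":0.5,"z":-6,"ax":0,"ay":0,"az":0,"grip":0},{"x":6,"y":0.5,"z":-12,"ax":0,"ay":0,"az":0,"grip":0},{"x":8,"y":0.5,"z":-17,"ax":0,"ay":0,"az":0,"grip":0},{"x":9.5,"y":0.5,"z":-21,"ax":0,"ay":0,"az":0,"grip":0},{"x":10.5,"y":0.5,"z":-25,"ax":0,"ay":0,"az":0,"grip":0}]'
python3 - <<'E'
from h import *
arc('R',[.6,.5,.4,.3,.2,.1],14);print(read_state()['force'])
E
```

```text
clock: 6.6
eef_pos: [646.9, 1.5, 56.4]
tool_rot: [-1.568, -0.001, -1.108]
force: [3.6, 0.7, 1.1]
width: -0.3
0.6 [641.6  -0.7  56. ] -> [-0.4  0.4 -5.8]
0.5 [633.2  -7.1  56. ] -> [  1.6   0.3 -16.1]
0.4 [624.3 -12.6  56. ] -> [  2.6   0.3 -26.5]
0.3 [614.9 -17.3  56. ] -> [  2.5   0.3 -37. ]
0.2 [605.1 -20.9  56. ] -> [  1.4   0.2 -47.4]
0.1 [594.9 -23.6  56. ] -> [ -0.8   0.2 -57.7]
[3.56280913 0.65601759 1.10298737]
```

```bash
python3 -m jog '[{"x":0,"y":0,"z":-5,"ax":0,"ay":0,"az":0,"grip":0},{"x":1,"y":0,"z":-10,"ax":0,"ay":0,"az":0,"grip":0},{"x":1.5,"y":0,"z":-15,"ax":0,"ay":0,"az":0,"grip":0},{"x":2,"y":0,"z":-20,"ax":0,"ay":0,"az":0,"grip":0},{"x":2.5,"y":0,"z":-25,"ax":0,"ay":0,"az":0,"grip":0}]'
python3 - <<'E'
from h import *
s=snap('scene','s7.png')
a=s['color'][190:310,210:370,::-1]
cv2.imwrite('pics/c7.png',cv2.resize(a,None,fx=4,fy=4,interpolation=cv2.INTER_CUBIC))
arc('R',[.4,.3,.2,.1,.05,.02],14);print(read_state()['force'])
E
```

```text
clock: 7.1
eef_pos: [624.1, -11.6, 55.3]
tool_rot: [-1.571, 0.0, -1.108]
force: [2.1, -0.1, 0.4]
width: -0.2
0.4 [624.3 -12.7  56. ] -> [ 0.9 -0.8  1.1]
0.3 [614.9 -17.3  56. ] -> [ 0.9 -0.8 -9.4]
0.2 [605.1 -20.9  56. ] -> [ -0.3  -0.8 -19.9]
0.1 [594.9 -23.6  56. ] -> [ -2.4  -0.7 -30.1]
0.05 [589.7 -24.5  56. ] -> [ -3.9  -0.7 -35.2]
0.02 [586.6 -24.9  56. ] -> [ -4.9  -0.7 -38.2]
[ 0.53963789 -0.4754095   0.63815571]
```

View pics/c7.png

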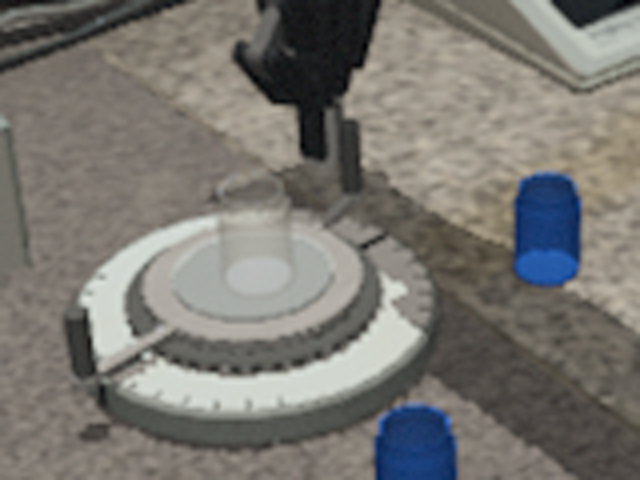

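The right post now stands at (350,155), next to the fingertips at about (335,160), and the lever has swung toward the right mark at (372,240). The bottle and viewer haven't moved. I'll keep going.

```bash
python3 -m jog '[{"x":1,"y":0,"z":-5,"ax":0,"ay":0,"az":0,"grip":0},{"x":1,"y":0,"z":-10,"ax":0,"ay":0,"az":0,"grip":0},{"x":0.5,"y":0,"z":-15,"ax":0,"ay":0,"az":0,"grip":0},{"x":0,"y":0,"z":-20,"ax":0,"ay":0,"az":0,"grip":0},{"x":-1,"y":0,"z":-24,"ax":0,"ay":0,"az":0,"grip":0}]'
python3 - <<'E'
from h import *
s=snap('scene','s8.png')
a=s['color'][190:310,210:370,::-1]
cv2.imwrite('pics/c8.png',cv2.resize(a,None,fx=4,fy=4,interpolation=cv2.INTER_CUBIC))
arc('R',[.2,.1,.05,.02,0],14);print(read_state()['force'])
for a in(.2,.15,.1,.05,0,-.05):
    th=-np.pi/2+YAW+a; f=lambda r,z:((proj(s,[C[0]+r*np.cos(th),C[1]+r*np.sin(th),z])-[210,190])*4).round()
    print(a,'top',f(105,72),'z40',f(105,40),'mark end',f(88,22.5))
E
```

```text
clock: 7.65
eef_pos: [602.0, -21.4, 55.3]
tool_rot: [-1.571, 0.0, -1.108]
force: [2.3, 0.3, -2.4]
width: 0.1
0.2 [605.1 -20.9  56. ] -> [ 1.  -0.7  3.7]
0.1 [594.9 -23.6  56. ] -> [-1.1 -0.7 -6.5]
0.05 [589.7 -24.5  56. ] -> [ -2.6  -0.7 -11.6]
0.02 [586.6 -24.9  56. ] -> [ -3.6  -0.7 -14.6]
0 [584.5 -25.2  56. ] -> [ -4.3  -0.7 -16.5]
[-0.31393179  1.24522633 -1.07866236]
0.2 top [375. 131.] z40 [377. 183.] mark end [359. 225.]
0.15 top [383. 133.] z40 [385. 186.] mark end [366. 228.]
0.1 top [390. 136.] z40 [392. 189.] mark end [372. 230.]
0.05 top [398. 140.] z40 [399. 192.] mark end [378. 233.]
0 top [405. 143.] z40 [406. 196.] mark end [384. 236.]
-0.05 top [411. 146.] z40 [413. 200.] mark end [389. 239.]
```

View pics/c8.png

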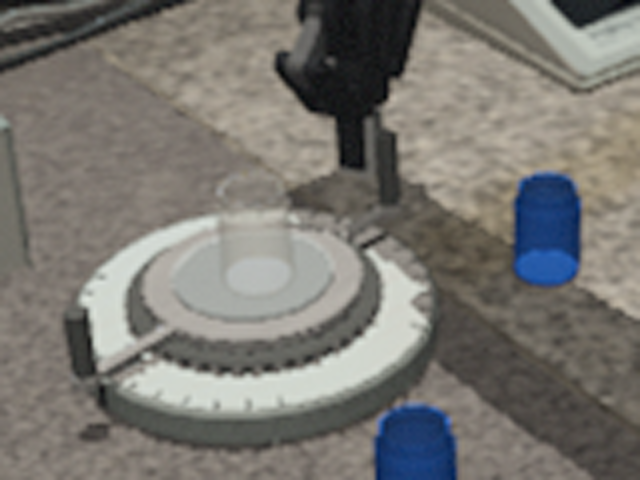

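The right post top is at about (389,133), with the arm just short of the long mark, which puts it at about +0.15 rad. I'll do a shorter push now.

```bash
python3 -m jog '[{"x":-1,"y":0,"z":-4,"ax":0,"ay":0,"az":0,"grip":0},{"x":-2,"y":0,"z":-8,"ax":0,"ay":0,"az":0,"grip":0},{"x":-3,"y":0,"z":-11,"ax":0,"ay":0,"az":0,"grip":0},{"x":-3,"y":0,"z":-12,"ax":0,"ay":0,"az":0,"grip":0},{"x":-3,"y":0,"z":-12,"ax":0,"ay":0,"az":0,"grip":0}]'
python3 - <<'E'
from h import *
arc('R',[.1,.05,.02,0],14);print(read_state()['force'])
E
python3 -m jog '[{"x":0,"y":0,"z":15,"ax":0,"ay":0,"az":0,"grip":0},{"x":0,"y":0,"z":45,"ax":0,"ay":0,"az":0,"grip":0},{"x":0,"y":-45,"z":50,"ax":0,"ay":0,"az":0,"grip":0},{"x":0,"y":-90,"z":50,"ax":0,"ay":0,"az":0,"grip":0},{"x":0,"y":-110,"z":50,"ax":0,"ay":0,"az":0,"grip":0}]'
python3 - <<'E'
from h import *
s=snap('scene','s9.png')
a=s['color'][190:310,210:370,::-1]
cv2.imwrite('pics/c9.png',cv2.resize(a,None,fx=4,fy=4,interpolation=cv2.INTER_CUBIC))
go([460,135,170])
E
```

```text
clock: 8.2
eef_pos: [590.2, -24.1, 55.5]
tool_rot: [-1.571, 0.0, -1.108]
force: [0.1, 0.7, 0.1]
width: 0.3
0.1 [594.9 -23.6  56. ] -> [ 1.6 -0.5  4.5]
0.05 [589.7 -24.5  56. ] -> [ 0.1 -0.5 -0.6]
0.02 [586.6 -24.9  56. ] -> [-0.9 -0.5 -3.6]
0 [584.5 -25.2  56. ] -> [-1.6 -0.5 -5.5]
[0.06062076 0.65196885 0.10777502]
clock: 8.7
eef_pos: [637.0, -1.4, 168.9]
tool_rot: [-1.567, -0.002, -1.108]
force: [1.0, -0.4, 0.4]
width: 0.1
pos [638.1  -1.5 171.2] zdir yaw 0.463 R [[0.446, 0.008, 0.895], [-0.895, 0.0, 0.446], [0.003, -1.0, 0.007]]
[460, 135, 170] -> xyz [-2.017e+02 -2.000e-01 -9.840e+01]
```

View pics/c9.png

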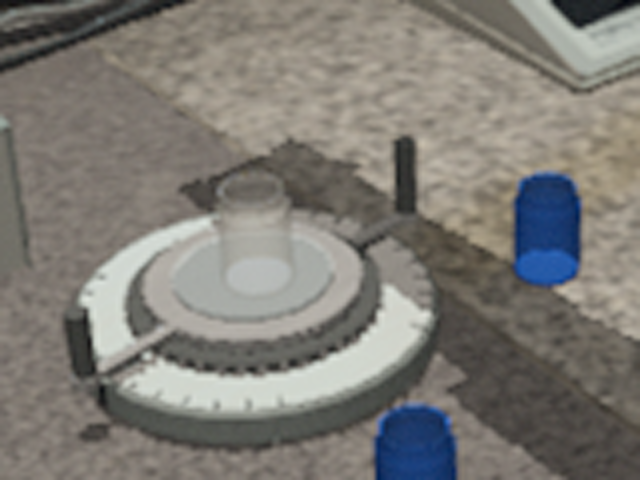

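The right post now stands over its mark, top at (404,141), where the model gives about +0.02. The arm goes back to the left lever, and I'll check the right one from the top camera.

```bash
python3 -m jog '[{"x":-202,"y":0,"z":-98,"ax":0,"ay":0,"az":0,"grip":0},{"x":-202,"y":0,"z":-98,"ax":0,"ay":0,"az":0,"grip":0},{"x":-202,"y":0,"z":-98,"ax":0,"ay":0,"az":0,"grip":0},{"x":-202,"y":0,"z":-98,"ax":0,"ay":0,"az":0,"grip":0},{"x":-202,"y":0,"z":-98,"ax":0,"ay":0,"az":0,"grip":0}]'
python3 - <<'E'
from h import *
t=snap('top','t10.png')
b=t['color'][170:270,240:345,::-1]
cv2.imwrite('pics/c10.png',cv2.resize(b,None,fx=6,fy=6,interpolation=cv2.INTER_CUBIC))
for a in(.1,.05,0,-.05):
    th=-np.pi/2+YAW+a; f=lambda r,z:((proj(t,[C[0]+r*np.cos(th),C[1]+r*np.sin(th),z])-[240,170])*6).round()
    print(a,'top',f(105,72),'mark end',f(88,22.5))
arc('L',[.11],40);arc('L',[.11,.05,0],14)
E
```

```text
clock: 9.25
eef_pos: [452.6, 137.6, 165.2]
tool_rot: [-1.575, 0.002, -1.104]
force: [-0.2, 0.7, -0.1]
width: 0.1
0.1 top [613. 210.] mark end [559. 248.]
0.05 top [616. 225.] mark end [561. 260.]
0 top [618. 240.] mark end [563. 272.]
-0.05 top [619. 255.] mark end [564. 284.]
0.11 [502.9 157.5  56. ] -> [  8.2 108.7  55.7]
0.11 [526.1 169.2  56. ] -> [  8.2 108.6  81.7]
0.05 [532.3 170.4  56. ] -> [ 10.  108.5  87.7]
0 [537.5 171.1  56. ] -> [ 11.8 108.5  92.7]
```

View pics/c10.png

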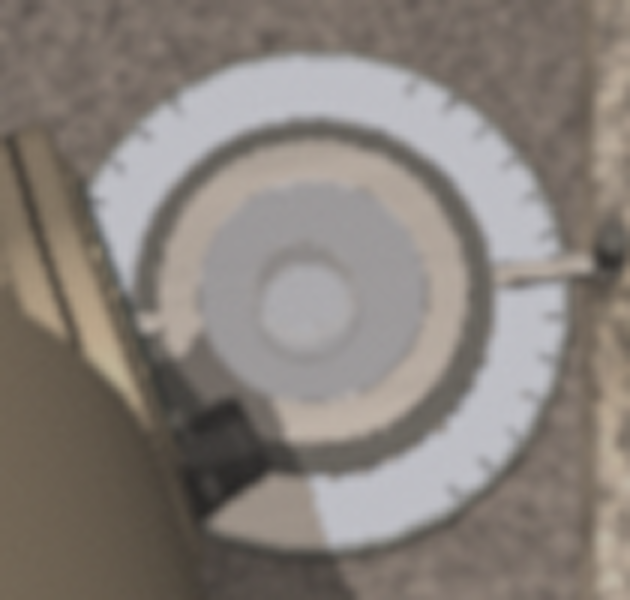

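The right arm covers its mark and the post top is at (612,235), which gives +0.02 rad. That's good. Next is lowering behind the left post.

```bash
python3 -m jog '[{"x":8,"y":20,"z":53,"ax":0,"ay":0,"az":0,"grip":0},{"x":8,"y":65,"z":53,"ax":0,"ay":0,"az":0,"grip":0},{"x":8,"y":100,"z":53,"ax":0,"ay":0,"az":0,"grip":0},{"x":8,"y":109,"z":53,"ax":0,"ay":0,"az":0,"grip":0},{"x":8,"y":109,"z":53,"ax":0,"ay":0,"az":0,"grip":0}]'
python3 - <<'E'
from h import *
arc('L',[.11,.05,.02,0],14);print(read_state()['force'])
E
```

```text
clock: 9.8
eef_pos: [507.2, 151.2, 55.3]
tool_rot: [-1.575, 0.0, -1.108]
force: [0.3, -0.0, 0.5]
width: -0.2
0.11 [526.1 169.3  56. ] -> [-7.8 -0.8 25. ]
0.05 [532.3 170.5  56. ] -> [-6.1 -0.9 31.1]
0.02 [535.4 170.9  56. ] -> [-5.1 -0.9 34.1]
0 [537.5 171.2  56. ] -> [-4.4 -0.9 36. ]
[ 0.3114865  -0.03463723  0.48275546]
```

```bash
python3 -m jog '[{"x":-4,"y":-0.5,"z":7,"ax":0,"ay":0,"az":0,"grip":0},{"x":-7,"y":-0.5,"z":13,"ax":0,"ay":0,"az":0,"grip":0},{"x":-8,"y":-0.5,"z":18,"ax":0,"ay":0,"az":0,"grip":0},{"x":-8,"y":-0.5,"z":22,"ax":0,"ay":0,"az":0,"grip":0},{"x":-8,"y":-0.5,"z":25,"ax":0,"ay":0,"az":0,"grip":0}]'
python3 - <<'E'
from h import *
arc('L',[.11,.05,.02,0],14);print(read_state()['force'])
E
```

```text
clock: 10.3
eef_pos: [527.4, 170.4, 57.5]
tool_rot: [-1.571, -0.0, -1.108]
force: [-1.5, -0.6, 0.6]
width: 0.1
0.11 [526.1 169.3  56. ] -> [ 0.3  1.5 -1.7]
0.05 [532.3 170.5  56. ] -> [2.  1.5 4.4]
0.02 [535.4 170.9  56. ] -> [3.  1.5 7.4]
0 [537.5 171.2  56. ] -> [3.8 1.5 9.4]
[-1.54253677 -0.62957075  0.58626277]
```

```bash
python3 -m jog '[{"x":1,"y":0,"z":3,"ax":0,"ay":0,"az":0,"grip":0},{"x":2,"y":0,"z":6,"ax":0,"ay":0,"az":0,"grip":0},{"x":3,"y":0,"z":8,"ax":0,"ay":0,"az":0,"grip":0},{"x":3,"y":0,"z":8.5,"ax":0,"ay":0,"az":0,"grip":0},{"x":3,"y":0,"z":8.5,"ax":0,"ay":0,"az":0,"grip":0}]'
python3 - <<'E'
from h import *
arc('L',[.02,0],14);print(read_state()['force'])
E
python3 -m jog '[{"x":0,"y":0,"z":-15,"ax":0,"ay":0,"az":0,"grip":0},{"x":0,"y":0,"z":-45,"ax":0,"ay":0,"az":0,"grip":0},{"x":0,"y":-45,"z":-50,"ax":0,"ay":0,"az":0,"grip":0},{"x":0,"y":-90,"z":-50,"ax":0,"ay":0,"az":0,"grip":0},{"x":0,"y":-115,"z":-50,"ax":0,"ay":0,"az":0,"grip":0}]'
python3 - <<'E'
from h import *
go([480,-150,180])
E
```

```text
clock: 10.8
eef_pos: [536.3, 171.1, 56.8]
tool_rot: [-1.571, -0.0, -1.108]
force: [-1.3, 0.3, -0.6]
width: 0.1
0.02 [535.4 170.9  56. ] -> [-0.2  0.8 -0.9]
0 [537.5 171.2  56. ] -> [0.5 0.8 1.1]
[-1.25046386  0.27690942 -0.56580714]
clock: 11.3
eef_pos: [493.0, 149.2, 175.1]
tool_rot: [-1.566, -0.001, -1.108]
force: [1.2, 0.6, 0.5]
width: 0.2
pos [493.  149.2 175.1] zdir yaw 0.462 R [[0.446, 0.005, 0.895], [-0.895, 0.001, 0.446], [0.001, -1.0, 0.005]]
[480, -150, 180] -> xyz [ 262.    -5.4 -145.1]
```

Moving the arm clear to the right for an unobstructed check from both cameras.

```bash
python3 -m jog '[{"x":262,"y":-10,"z":-145,"ax":0,"ay":0,"az":0,"grip":0},{"x":262,"y":-10,"z":-145,"ax":0,"ay":0,"az":0,"grip":0},{"x":262,"y":-10,"z":-145,"ax":0,"ay":0,"az":0,"grip":0},{"x":262,"y":-10,"z":-145,"ax":0,"ay":0,"az":0,"grip":0},{"x":262,"y":-10,"z":-145,"ax":0,"ay":0,"az":0,"grip":0}]'
python3 -m jog '[{"x":90,"y":-10,"z":-40,"ax":0,"ay":0,"az":0,"grip":0},{"x":90,"y":-10,"z":-40,"ax":0,"ay":0,"az":0,"grip":0},{"x":90,"y":-10,"z":-40,"ax":0,"ay":0,"az":0,"grip":0},{"x":90,"y":-10,"z":-40,"ax":0,"ay":0,"az":0,"grip":0},{"x":90,"y":-10,"z":-40,"ax":0,"ay":0,"az":0,"grip":0}]'
python3 - <<'E'
from h import *
t=snap('top','t11.png');s=snap('scene','s11.png')
b=t['color'][170:270,235:345,::-1]
cv2.imwrite('pics/c11.png',cv2.resize(b,None,fx=6,fy=6,interpolation=cv2.INTER_CUBIC))
cv2.imwrite('pics/d11.png',cv2.resize(s['color'][190:310,210:370,::-1],None,fx=5,fy=5,interpolation=cv2.INTER_CUBIC))
for sg in(1,-1):
  for a in(.1,.05,0,-.05):
    th=sg*np.pi/2+YAW+a; f=lambda r,z:((proj(t,[C[0]+r*np.cos(th),C[1]+r*np.sin(th),z])-[235,170])*6).round()
    print(sg,a,'top',f(105,72),'mark end',f(88,22.5),f(60,22.5),'arm',f(60,30),f(98,30))
E
```

```text
clock: 11.8
eef_pos: [481.0, -102.8, 180.7]
tool_rot: [-1.569, -0.001, -1.108]
force: [2.1, 0.1, 0.2]
width: -0.3
clock: 12.3
eef_pos: [485.3, -197.6, 190.2]
tool_rot: [-1.57, 0.001, -1.106]
force: [0.2, 0.2, -0.3]
width: -0.3
1 0.1 top [ 37. 330.] mark end [101. 345.] [179. 329.] arm [177. 326.] [ 71. 347.]
1 0.05 top [ 34. 315.] mark end [ 99. 333.] [177. 321.] arm [176. 317.] [ 68. 333.]
1 0 top [ 32. 300.] mark end [ 97. 321.] [176. 313.] arm [175. 309.] [ 67. 320.]
1 -0.05 top [ 31. 285.] mark end [ 97. 308.] [176. 305.] arm [174. 301.] [ 66. 306.]
-1 0.1 top [643. 210.] mark end [589. 248.] [512. 263.] arm [512. 259.] [618. 238.]
-1 0.05 top [646. 225.] mark end [591. 260.] [513. 271.] arm [514. 267.] [620. 251.]
-1 0 top [648. 240.] mark end [593. 272.] [514. 280.] arm [515. 276.] [622. 265.]
-1 -0.05 top [649. 255.] mark end [594. 284.] [515. 288.] arm [515. 284.] [623. 279.]
```

View pics/c11.png

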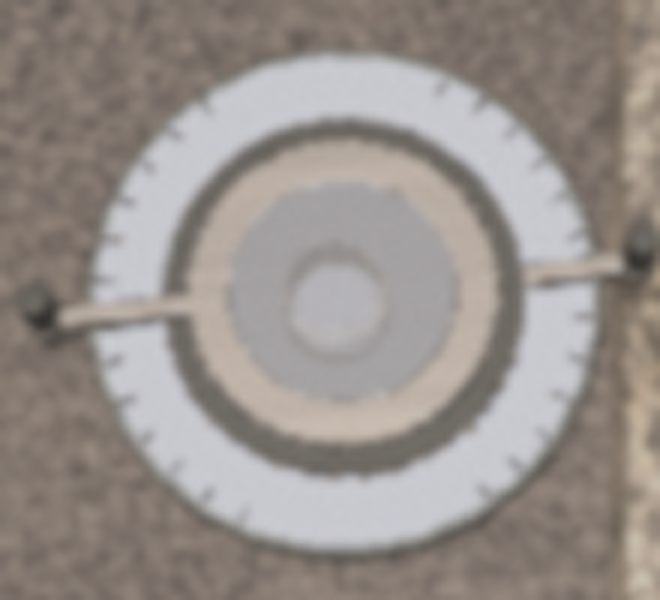

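View pics/d11.png

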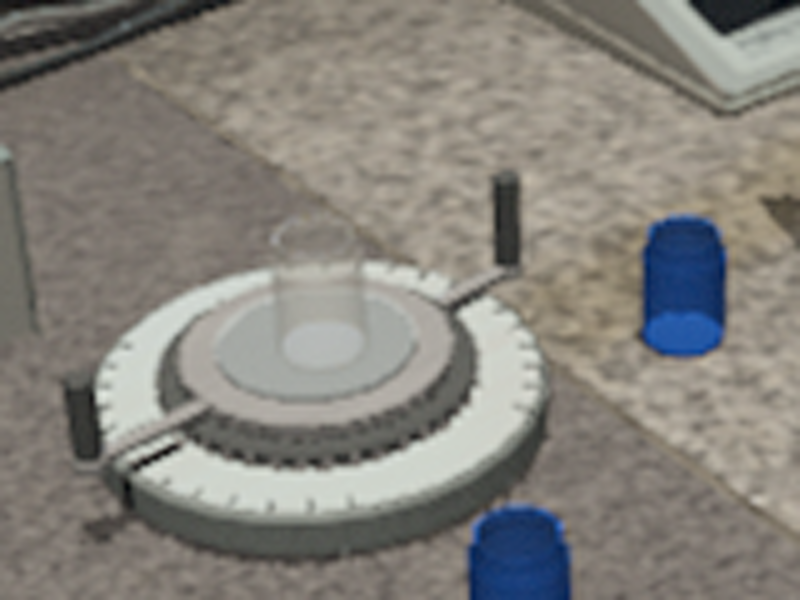

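View pics/t11.png

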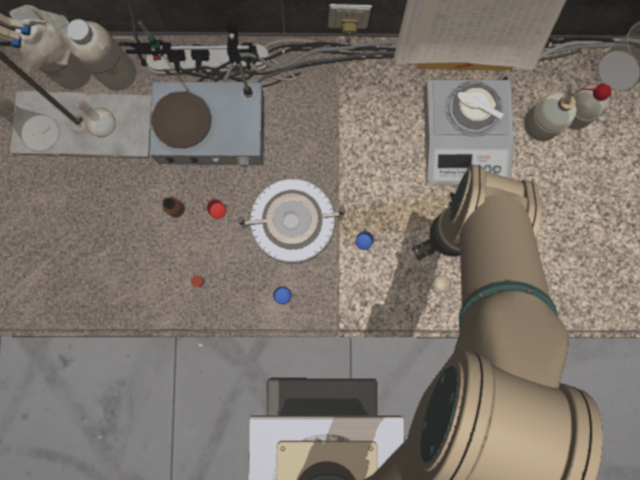

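In the final top picture both arms cover their long marks. The left post top at crop (40,297) gives about 0 to -0.01 rad, and the right at (638,237) gives about +0.01. The bottle is centred at (337,305). The dropper (173,207), stopper (197,281), tape roll and crucible (441,284) haven't moved, and neither has the viewer. The arm hangs clear at z = 190.

```bash
python3 - <<'E'
from h import *
a=cv2.imread('pics/t0.png').astype(int);b=cv2.imread('pics/t11.png').astype(int)
for n,(u,v) in dict(dropper=(173,207),stopper=(197,281),crucible=(441,284),stand_bottom=(292,255)).items():
    print(n,np.abs(a-b)[v-12:v+12,u-12:u+12].mean().round(1))
st=read_state();print(st['clock'],st['qd'].round(3)); print(finish_job())
E
```

```text
dropper 6.0
stopper 8.4
crucible 12.5
stand_bottom 12.1
12.4 [-0.004 -0.     0.005 -0.002  0.001  0.002  0.003]
the job is handed in; nothing more can be done
None
```

I pushed both levers round their arcs with the closed fingertips, backed the arm clear and handed the job in at 12.4 s. No verdict was given.

- **Levers:** in the last top picture the left lever reads about 0 to -0.01 rad from its long mark and the right about +0.01 rad, against the 0.07 rad allowed. The calibration and pixel size leave an uncertainty of about 0.02 rad. After the first left push the lever was still about 0.11 rad short, so I pushed it a second time.
- **Forces:** the wrist force readings I took during and after the pushes were at most about 4 N, but they were taken only at the ends of moves, not continuously.
- **Viewer and bottle:** in the last pictures the viewer sits where it was, and the bottle stands upright in the middle of the window.
- **Other things:** by eye, the dropper, stopper, tape roll and crucible stand at the same pixels as at the start. The before/after image difference I also ran was inconclusive. It came out at 6 to 12.5 grey levels, largest at the crucible, where the arm stands nearby. I put that down to lighting and the arm's shadow, but I did not confirm it. The tape roll was not in that comparison.
- **Disagreement:** the scene camera is off by about 1.5 pixels from the top camera at the left mark. I relied on the top camera for the final angles.

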